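Refit a cordless spice grinder and hold its lid at pulse

TASK

The cordless spice grinder has just been cleaned: plug its battery fully home into the dock behind the bowl and set the lid squarely down into the two slots of the collar, so that it lies flush before you turn it. Then, with both in place, twist the lid clockwise against its spring to the pulse position, halfway to the lock, and finish while still gripping it and holding it there: the spring turns it back if you let go, and it must not be turned on towards the lock click. Leave the salt shaker and the spice jar where they stand.

Things in the scene. Friction and masses are not known exactly. Their poses are not given: they have to be found in the camera images.
- grinder: the grinder, fixed on the worktop. Round steel body 113 mm across at the foot with a black collar 110 mm across, open on top, 104 mm high; behind it (its +x) a black battery dock 54 mm wide, 78 mm high, reaching 148 mm from the bowl axis. Origin: bowl axis at the underside; z up; x from the bowl axis to the dock
- mouth (a point): centre of the collar's top face, on the bowl axis, 104 mm above the grinder's underside; axes as the grinder's. Bore of radius 38 mm; two entry slots 15 mm wide, reaching 46 mm from the axis, on both sides of the axis in line with the grinder's x (one towards the dock, one away), through a lip 6 mm thick; the groove for the lugs runs round below the lip
- dock_mouth (a point): centre of the mouth of the battery well in the dock's top, 90 mm from the bowl axis along the grinder's x, 78 mm above its underside; axes as the grinder's. Well 44 mm along x by 28 mm along y, 32 mm deep, chamfered mouth
- pulse_mark (a point): raised white oblong mark on the collar's rim, 51.7 mm from the bowl axis; a like one lies across from it. In the pulse position the end of the lid's grip bar (pointer rib) stands at it, 35.5 deg (0.62 rad) clockwise of the entry slot. A thin white mark stands at each entry slot; a round white dot 68 deg clockwise of it is the lock
- grinder_lid: the lid, about 120 g, grey, stands on its skirt. Origin: centre of the skirt's underside; z up; x along the grip bar. Skirt 72 mm across, 20 mm high; flange 97 mm across above it, its underside lies on the collar's top when seated (origin 20 mm below mouth). Two lugs 11 mm wide reach 43 mm from the axis at +x and -x, 0 to 12 mm above the origin, chamfered; either way round fits
- lid_grip (a point): middle of the lid's upright grip bar, 47 mm above the lid's underside (21.5 mm above the flange); axes as the lid's: close the fingers along y. The bar is 62 mm long (x), 20 mm thick (y), and reaches from 25.5 to 54.5 mm above the lid's underside
- battery: battery block, about 160 g, black, 66 mm tall, stands on its plug end. Origin: centre of the plug's underside; z up; x along the longer side. Plug 40 mm (x) by 24 mm (y), 30 mm long, its lowest 8 mm tapered by 3 mm a side; above it a head 50 mm (x) by 32 mm (y), 36 mm high, its shoulder on the dock's top when home (origin 30 mm below dock_mouth). Its x goes along the grinder's x, either way round
- battery_grip (a point): point inside the battery's head, 52 mm above its underside (22 mm above the shoulder); axes as the battery's: close the fingers along y
- pulse_ring (a joint): turn of the sprung ring under the lip that the lugs push, rad, 0 at rest, grows as the lid turns clockwise. The lid turns 0 to 0.13 (centred 0.06) before the lugs meet it, then both turn together. Spring 0.055 N m + 0.22 N m/rad; drives the lid back when let go. Pulse position 0.55; from 0.75 the lugs meet the latch, which resists stiffly, then clicks behind them by about 1.1 and holds the lid
- salt_shaker: glass salt shaker with a grey top, 44 mm wide, 90 mm tall, origin at its underside; leave it alone
- spice_jar: spice jar with a screw cap, 42 mm wide, 99 mm tall, origin at its underside; leave it alone
Mind the look-alikes: they are no part of the job. What is shaped like the battery but blue or turquoise is not meant.

How it is judged (in metres and radians):
On the way:
1. the battery is fully home in its dock and the lid lies flush in the collar with its lugs down the slots, not yet turned (z of battery in the frame of dock_mouth below -0.027 m and horizontal distance between battery and dock_mouth below 0.005 m and z of grinder_lid in the frame of mouth below -0.017 m and horizontal distance between grinder_lid and mouth below 0.005 m and angle between the x axis of grinder_lid and the x axis of grinder, either way round below 0.25 rad and value of joint pulse_ring below 0.2 rad), for 0.1 s.
At the end, for the whole second after the job is handed in: The fingers grip the lid (over 1 N) and hold it in the pulse position against the spring: ring between 0.40 and 0.70 rad, lid centred within 5 mm, within 4 mm of flush with the collar and level within 0.1 rad; the battery is in its dock, centred within 5 mm and within 3 mm of fully home (value of joint pulse_ring between 0.4 and 0.7 rad and z of grinder_lid in the frame of mouth below -0.016 m and horizontal distance between grinder_lid and mouth below 0.005 m and angle between grinder_lid's own z axis and vertical below 0.1 rad and contact force between the fingers and grinder_lid above 1 N and z of battery in the frame of dock_mouth below -0.027 m and horizontal distance between battery and dock_mouth below 0.005 m); the arm keeps its last pose, push and grip.
It fails at once if the lid was turned on towards the lock, past the pulse position (value of joint pulse_ring above 0.95 rad).
It fails at once if the salt shaker was shifted or tipped (distance of salt_shaker from where it was at the start of the episode above 0.03 m or angle between salt_shaker's own z axis and vertical above 0.5 rad).
It fails at once if the spice jar was shifted or tipped (distance of spice_jar from where it was at the start of the episode above 0.03 m or angle between spice_jar's own z axis and vertical above 0.5 rad).
It also fails if it takes over 61 s, if anything falls off the work surface, if the arm or the gripper's body presses on something with over 40 N, if the wrist force passes 120 N, or if a joint passes its speed limit or range.

ROBOT

A 7-joint arm with a two-finger parallel gripper is mounted at the origin on the work surface; the furniture and walls round the work are solid. World frame = base frame: x ahead of the robot, y to its left, z up, the work surface at z = 0. Lengths are in m, angles in degrees, forces in N, time in s.
With the tool pointing down it reaches from about 0.425 to 0.875 m from the base axis. Payload 4.7 kg.
Tool frame: the origin (TCP) lies at the very end of the fingers, on their centre line; the grasp point (between the pads) lies 19 mm behind it; z points along the fingers, y is the line along which they close (so a half turn about z gives the same grasp; the last joint's range is limited). The gripper opens to 87 mm and grips with 3 to 60 N. Pads are 19 mm wide; open, the fingers measure 117 mm over their backs; the gripper's body (75 mm by 190 mm) begins 51 mm behind the grasp point.
Start: joints at [77.069, 18.392, -4.016, 83.108, 1.295, 78.541, -3.26], TCP at [0.154, -0.631, 0.223] pointing down, gripper open.
Joint ranges: [-163.93, 163.93], [-17.29, 119.83], [-79.2, 71.16], [3.27, 140.29], [-89.18, 269.18], [5.43, 117.66], [-154.24, 154.24]. Speed limits (degrees/s): [147.25, 147.25, 180, 180, 180, 180, 180].

INTERFACE

Orientations are given as [roll, pitch, yaw] about the fixed x, y, z axes, in that order (R = Rz(yaw) Ry(pitch) Rx(roll)).
In Python, from cell import get_obs, read_camera, sign_off, silhouettes gives the robot as it stands.
- The arm moves only by the tool play_rows, never from a script. Its argument "steps" is a list that holds one entry, the list of rows, each a list of 7 numbers: the shift along the tool's x, y, z in m, then the turn, a rotation vector about the tool's x, y, z in rad, then the finger opening in m, from 0 to 0.087. A call has 1 to 12 rows; each row shifts and turns the commanded pose from where the row before left it, along the tool's axes as they then stand; what a row does not reach is not made up. A row lasts 1/10 s, in which the tool goes at most 50 mm and 8.59 degrees, less where a joint would pass 70% of its speed; a pose out of reach is approached as far as the arm can. A call is refused whole if a number of a shift passes 0.05 or a number of a turn 0.15, either way. A call with a gripper value outside its range is refused whole. The fingers move at their own pace and stop on an object; "force" is the grip in N (left out, the last holds). Time passes only in rows, so rows that do not move let the fingers close. It gives the time, the measured TCP pose, the force, the opening and the grip force at its end, in the units of the state.
- get_obs(): the state, without advancing time (a new reading comes with each control period).
- read_camera(name): name is "scene" or "top"; returns a dict with "frame" (384x512x3 uint8, red, green, blue), "intrinsics" (3x3 intrinsics, pixels), "k1" (the pictures are not rectified: a ray, as slopes to the right and down, at radius r is drawn at 1 + k1 r^2 times it, then the intrinsics apply), "view" (4x4, takes a point from world to camera coordinates). Camera axes: x right, y up, looking along -z (the intrinsics and any distortion apply to the point x, -y, -z); pixel columns grow to the right and rows downward; lengths in m; the calibration is good to about 2 mm. A picture is of the moment at which its call begins. There is no depth.
- sign_off(): hands the job in; it is judged then, once.
Trained networks look in the newest picture that a camera, given by its name, has taken for a name from the list of things; names that differ only in an ending like _2 or _b are one class to them, and where a whole thing is asked for, a point or a joint stands for the part that bears it (a point fixed in the world has none). Each returns a list of dicts, best first, with "p" (0 to 1); they miss things now and then, are a little off and sometimes report something else, mostly with a low value. They report only what shows in the picture. A call takes as long as a camera call. They do not tell look-alikes from the thing itself.
- silhouettes(camera, name): "pixels" (384x512 bool, what is visible of it) and "extent" ([left, top, right, bottom] in pixels, round what is visible of it).
The state is a dict: "time_s": time; "qpos": joint angles; "joint_velocities": joint speeds; "effort": joint torques, N m; "tool_pos": TCP position; "tool_rot": TCP orientation; "force": force on the tool from outside, world axes, zero at the start; "wrist_torque": the same for the moment, N m; "grip_width": finger opening in m; "grasp_force": force on a finger pad.
Only numpy, scipy, OpenCV 4.12 (cv2) and the standard library are available. Lean on these libraries where they do the work, as an engineer would, in place of code of your own. Each camera call takes 0.05 s, during which the arm holds its last target. There are 200 camera calls.

## Working session

There is one attempt and no reset: what is moved stays moved. The work goes in short steps, Python scripts to look and compute and a tool call to move; the robot and the scene stay as the last step left them, time stands still between calls to the robot, and variables do not carry over. Pictures are saved under pics/ and viewed, at most 13 in all, crops included, and the job is handed in when it is done.

Besides the shell and the picture viewer there is one more tool, called after ">>>" as name(argument=value, ...) on one line, values as JSON. play_rows: Moves the arm, as the interface text tells. Its arguments: {"type":"object","properties":{"steps":{"type":"array","items":{"type":"array","items":{"type":"array","items":{"type":"number"}}}},"force":{"type":"number"}},"required":["steps"]}

```bash
mkdir -p pics; ls
cat > h.py <<'E'
import numpy as np,cv2
from cell import *
def cam(n):
    c=read_camera(n); return c
def save(c,f,box=None,s=1):
    im=c["frame"][:,:,::-1]
    if box: im=im[box[1]:box[3],box[0]:box[2]]
    cv2.imwrite(f,cv2.resize(np.ascontiguousarray(im),None,fx=s,fy=s,interpolation=cv2.INTER_CUBIC))
def proj(c,P):
    P=np.atleast_2d(P); V=np.array(c["view"]);q=P@V[:3,:3].T+V[:3,3]
    s=np.c_[q[:,0]/-q[:,2],-q[:,1]/-q[:,2]]; r2=(s**2).sum(1,keepdims=True); s=s*(1+c["k1"]*r2)
    K=np.array(c["intrinsics"]); return s@K[:2,:2].T+K[:2,2]
def unproj(c,uv,z):
    uv=np.atleast_2d(uv).astype(float);K=np.array(c["intrinsics"]);V=np.array(c["view"])
    d=(uv-K[:2,2])@np.linalg.inv(K[:2,:2]).T; s=d.copy()
    for _ in range(20): s=d/(1+c["k1"]*(s**2).sum(1,keepdims=True))
    r=np.c_[s[:,0],-s[:,1],-np.ones(len(s))]@V[:3,:3]; o=-V[:3,:3].T@V[:3,3]
    return o+r*((z-o[2])/r[:,2:])
E
python3 - <<'E'
from h import *
print(get_obs())
a=cam("scene");b=cam("top")
for c in(a,b):
    V=np.array(c["view"]);print(-V[:3,:3].T@V[:3,3],V[2,:3],c["intrinsics"],c["k1"])
cv2.imwrite("pics/both.png",cv2.resize(np.hstack([a["frame"],b["frame"]])[:,:,::-1],(800,300)))
save(a,"pics/s0.png",s=1.5);save(b,"pics/t0.png",s=1.5)
for cn,c in(("scene",a),("top",b)):
  for n in("grinder","grinder_lid","battery","salt_shaker","spice_jar"):
    for d in silhouettes(cn,n)[:4]:
        e=d["extent"];print(cn,n,round(d["p"],2),np.round(e),np.round(unproj(c,[(e[0]+e[2])/2,(e[1]+e[3])/2],.05),3))
E
```

```text
pics
{'time_s': 0.0, 'qpos': array([77.06969835, 18.43849885, -4.01483698, 83.17425792,  1.29512685,
       78.53959824, -3.26091581]), 'joint_velocities': array([-0.07744982, -0.05391654,  0.01015628, -0.08110215,  0.00557421,
        0.00327954, -0.03823031]), 'effort': array([-3.70197777e-04, -4.91286314e+01, -4.03940734e-01, -3.12528026e+01,
       -6.39710063e-02,  4.37123794e-02,  1.90477235e-04]), 'tool_pos': array([ 0.15417971, -0.63089254,  0.2214734 ]), 'tool_rot': array([-1.79892890e+02,  6.01533159e-03,  1.37384931e+01]), 'force': array([-0.20301845,  0.49724787, -0.4062728 ]), 'wrist_torque': array([-0.01074895,  0.04109117,  0.03619069]), 'grasp_force': 0.0, 'grip_width': 0.08688843146732203}
[0.21753298 0.42175281 0.72856051] [-0.35038348  0.57107865  0.74236149] [[381.18566975   0.         254.98795588]
 [  0.         381.18566975 189.34530109]
 [  0.           0.           1.        ]] -0.028622461910376932
[ 0.35115869 -0.07210201  0.96149642] [-0.19534593 -0.0056337   0.98071822] [[413.00734302   0.         255.42994146]
 [  0.         413.00734302 199.0324152 ]
 [
[... 347 characters left out ...]
90. 162. 306. 190.] [[ 0.472 -0.196  0.05 ]]
scene salt_shaker 0.78 [272. 125. 288. 155.] [[ 0.578 -0.292  0.05 ]]
scene spice_jar 0.82 [299. 132. 320. 165.] [[ 0.495 -0.303  0.05 ]]
top grinder 0.57 [147. 158. 215. 242.] [[0.529 0.101 0.05 ]]
top grinder_lid 0.64 [250. 135. 289. 173.] [[ 0.639 -0.097  0.05 ]]
top battery 0.82 [309. 173. 330. 196.] [[ 0.568 -0.212  0.05 ]]
top battery 0.66 [264. 209. 288. 232.] [[ 0.484 -0.113  0.05 ]]
top battery 0.61 [258. 256. 282. 274.] [[ 0.387 -0.1    0.05 ]]
top battery 0.6 [304. 217. 331. 237.] [[ 0.471 -0.205  0.05 ]]
top salt_shaker 0.85 [346. 167. 368. 187.] [[ 0.586 -0.298  0.05 ]]
top spice_jar 0.88 [348. 201. 376. 228.] [[ 0.5   -0.307  0.05 ]]
```

View pics/s0.png

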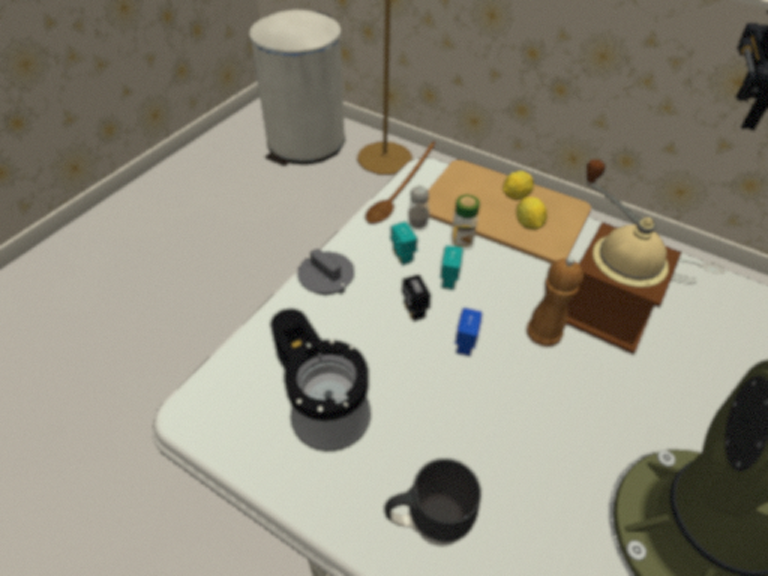

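View pics/t0.png

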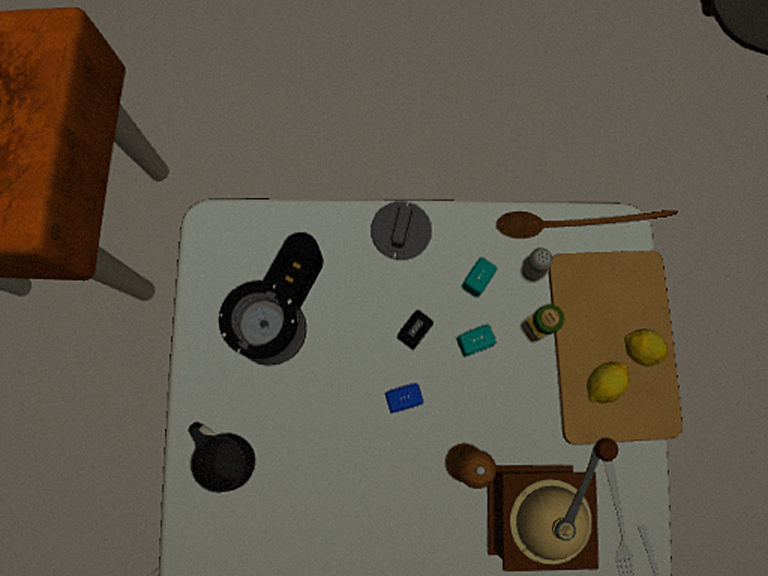

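Battery-like objects in the top view (native pixels): black (277,219), blue (269,265), turquoise (320,184) and turquoise (317,226). I choose the black one. The lid is at (268,154) and the grinder at about (180,200). I'll check with a close crop.

Run:
```python
from h import *
b=cam("top");a=cam("scene");np.savez("f0.npz",top=b["frame"],scene=a["frame"])
import pickle;pickle.dump((a,b),open("c0.pkl","wb"))
save(b,"pics/tc.png",(140,130,300,250),5)
save(a,"pics/sc.png",(175,160,305,258),6)
```

```text
(no output)
```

View pics/tc.png

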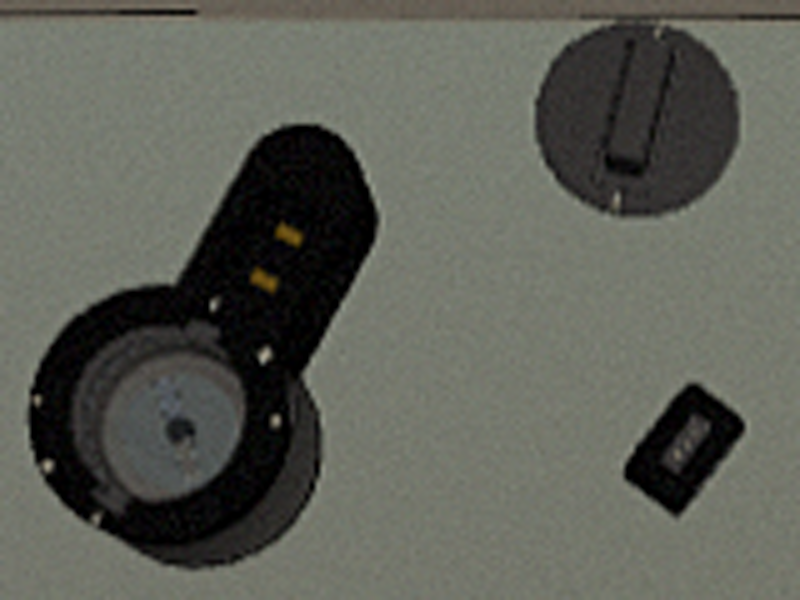

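View pics/sc.png

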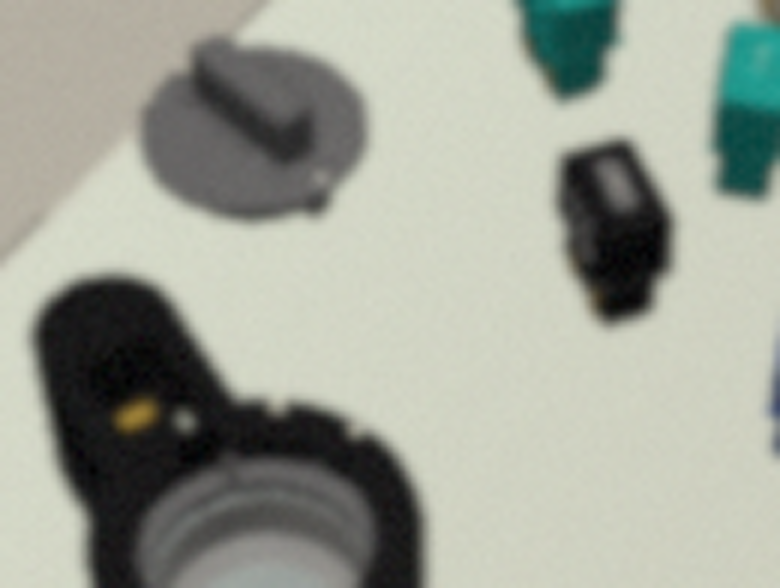

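The crops show the black block at top (277,219), which is the battery. The lid's bar runs roughly along the image vertical. The collar shows 6 marks: thin ones at (183,190) and (159,233), oblong at (193,201) and (149,223), and dots at (195,214) and (147,210). Next I fit the poses.

```bash
cat > fit.py <<'E'
from h import *
import pickle
from scipy.optimize import least_squares,minimize
from scipy import ndimage
def blob(c,uv,r=3):
    g=c["frame"].astype(float).mean(2); u,v=np.round(uv).astype(int)
    p=g[v-r:v+r+1,u-r:u+r+1]; w=np.clip(p-np.median(p)-15,0,None); V,U=np.mgrid[v-r:v+r+1,u-r:u+r+1]
    return np.array([(U*w).sum()/w.sum(),(V*w).sum()/w.sum()])
def pose(P,x,y,th):
    c,s=np.cos(th),np.sin(th);P=np.asarray(P,float)
    return np.c_[x+c*P[:,0]-s*P[:,1],y+s*P[:,0]+c*P[:,1],P[:,2]]
def box(a,b,z0,z1): return np.array([[sx*a,sy*b,z] for sx in(-1,1) for sy in(-1,1) for z in(z0,z1)])
def cyl(r,z0,z1):
    t=np.linspace(0,2*np.pi,60);return np.vstack([np.c_[r*np.cos(t),r*np.sin(t),0*t+z] for z in(z0,z1)])
def render(c,parts,q,S=8,org=(0,0),shape=(100,100)):
    m=np.zeros((shape[0]*S,shape[1]*S),np.uint8)
    for P in parts:
        uv=(proj(c,pose(P,*q))-org+.5)*S-.5
        cv2.fillConvexPoly(m,cv2.convexHull(np.round(uv*8).astype(np.int32)),255,shift=3)
    return cv2.resize(m,shape[::-1],interpolation=cv2.INTER_AREA)/255.
def soft(c,org,shape,bg,fg):
    g=c["frame"][org[1]:org[1]+shape[0],org[0]:org[0]+shape[1]].astype(float).mean(2)
    return np.clip((bg-g)/(bg-fg),0,1)
def fit(items,parts,q0):
    f=lambda q:sum(((render(c,parts,q,org=o,shape=s)-t)**2*w).sum() for c,o,s,t,w in items)
    best=None
    for st in (.01,.003):
        q0=np.array(q0); sim=np.vstack([q0]+[q0+d for d in np.diag([st,st,st*20])])
        r=minimize(f,q0,method="Nelder-Mead",options=dict(initial_simplex=sim,xatol=1e-4,fatol=1e-3)); q0=r.x
    return r.x,r.fun
BAT=[box(.017,.009,0,.001),np.vstack([box(.017,.009,0,0),box(.020,.012,.008,.030)]),box(.025,.016,.030,.066)]
LID=[cyl(.036,0,.020),cyl(.0485,.020,.0255),box(.031,.010,.0255,.0545),np.vstack([box(.043,.0055,0,.012)])]
E
python3 - <<'E'
from fit import *
a,b=pickle.load(open("c0.pkl","rb"))
n=lambda L,o,k:[((u+.5)/k-.5+o[0],(v+.5)/k-.5+o[1]) for u,v in L]
T=n([(215,303),(97,518),(265,355),(47,466),(276,420),(37,400)],(140,130),5)
T=np.array([blob(b,p,2) for p in T])
ang=np.radians([0,180,-35.5,144.5,-68,112])
M=np.c_[.0517*np.cos(ang),.0517*np.sin(ang),0*ang+.104]
r=least_squares(lambda q:(proj(b,pose(M,*q))-T).ravel(),[.52,.1,-.5])
print("grinder top",r.x,np.degrees(r.x[2]),np.round(r.fun,2))
pa=proj(a,pose(M,*r.x)); S=np.array([blob(a,p,3) for p in pa]); print(np.round(pa-S,1))
for cc in ((b,T),),((a,S),),((a,S),(b,T)):
    r=least_squares(lambda q:np.concatenate([(proj(c,pose(M,*q))-t).ravel() for c,t in cc]),r.x,loss="soft_l1")
    print("grinder",r.x,np.degrees(r.x[2]),np.round(r.fun,1))
def it(c,uv,R,bg,fg,w=None):
    o=(int(uv[0]-R),int(uv[1]-R));s=(2*R,2*R);t=soft(c,o,s,bg,fg);return (c,o,s,t,np.ones(s) if w is None else w(c,o,s))
for nm,parts,q0,R in (("bat",BAT,(.484,-.113,.9),22),("lid",LID,(.639,-.097,.2),26)):
    its=[]
    for c in(a,b):
        uv=proj(c,[[q0[0],q0[1],.03]])[0]
        o=(int(uv[0]-R),int(uv[1]-R));g=c["frame"][o[1]:o[1]+2*R,o[0]:o[0]+2*R].astype(float).mean(2)
        print(nm,np.percentile(g,[2,10,25,50,75,90]).round())
E
```

```text
grinder top [ 0.49234485  0.11279669 -0.4572797 ] -26.200197057964317 [-0.41  0.16  0.22 -0.46 -0.42  0.16  0.14 -0.28 -0.25  0.23  0.74  0.23]
[[-1.1  0.3]
 [ 0.8  1.6]
 [-0.6  2.3]
 [-0.8  0.2]
 [-1.3  2.3]
 [-0.9  0.3]]
grinder [ 0.49236134  0.11276357 -0.45735118] -26.204292652837996 [-0.4  0.2  0.2 -0.5 -0.4  0.2  0.2 -0.3 -0.2  0.2  0.8  0.2]
grinder [ 0.49250906  0.11010461 -0.45684882] -26.1755094983617 [-0.4 -0.7  1.6  0.5  0.1  1.4 -0.  -0.9 -0.7  1.3 -0.1 -0.8]
grinder [ 0.49221175  0.1116315  -0.4577672 ] -26.22812861599322 [-0.7 -0.1  1.2  1.1 -0.2  2.  -0.4 -0.2 -0.9  1.9 -0.5 -0.2  0.1  0.2
  0.8 -0.4  0.1  0.2  0.7 -0.2  0.3  0.3  1.3  0.3]
bat [ 12.  38. 123. 203. 205. 206.]
bat [  0.  10. 110. 114. 116. 119.]
lid [ 50.  96. 104. 173. 208. 209.]
lid [ 28.  44.  49.  87. 118. 120.]
```

```bash
cat > fo.py <<'E'
from fit import *
def fitobj(a,b,nm,q0,which="ab",mid=None):
    parts,R={"bat":(BAT,22),"lid":(LID,27)}[nm]
    mid=mid or {"bat":(112,58),"lid":(150,79)}[nm]
    its=[]
    for k,c,m in (("a",a,mid[0]),("b",b,mid[1])):
        if k not in which: continue
        uv=proj(c,[[q0[0],q0[1],.03]])[0];o=(int(uv[0]-R),int(uv[1]-R));s=(2*R,2*R)
        d=15 if k=="a" else 8
        t=soft(c,o,s,m+d,m-d)
        f=c["frame"][o[1]:o[1]+s[0],o[0]:o[0]+s[1]].astype(float)
        lab,n=ndimage.label(t>.5); t0=lab[R,R]; keep=ndimage.binary_dilation(lab==t0,iterations=2)
        its.append((c,o,s,t*keep,np.ones(s)))
    return fit(its,parts,q0)
E
python3 - <<'E'
from fo import *
a,b=pickle.load(open("c0.pkl","rb"))
for nm,q0 in (("bat",(.484,-.113,-.9)),("lid",(.639,-.097,-.2))):
    for w in("a","b","ab"):
        q,f=fitobj(a,b,nm,q0,w);print(nm,w,np.round(q,4),np.degrees(q[2]).round(1),round(f,1))
n=[((u+.5)/5-.5+140,(v+.5)/5-.5+130) for u,v in((660,33),(616,203))]
n=[blob(b,p,2) for p in n];p=unproj(b,n,.0255);print(p,p.mean(0),np.degrees(np.arctan2(*(p[0]-p[1])[[1,0]])))
E
```

```text
bat a [ 0.4844 -0.1132 -0.7864] -45.1 44.7
bat b [ 0.4873 -0.114  -0.6361] -36.4 192.1
bat ab [ 0.4866 -0.1137 -0.6843] -39.2 257.4
lid a [ 0.6485 -0.0934 -0.2235] -12.8 35.1
lid b [ 0.65  -0.093 -0.373] -21.4 59.7
lid ab [ 0.6494 -0.0929 -0.1708] -9.8 101.6
[[ 0.69512941 -0.10521751  0.0255    ]
 [ 0.60780305 -0.0830297   0.0255    ]] [ 0.65146623 -0.0941236   0.0255    ] -14.256008118949415
```

```bash
sed -i 's/its.append((c,o,s,t\*keep/t=np.where(ndimage.binary_erosion(ndimage.binary_fill_holes(lab==t0)),1,t*keep); its.append((c,o,s,t/' fo.py
python3 - <<'E'
from fo import *
a,b=pickle.load(open("c0.pkl","rb"))
for nm,q0 in (("bat",(.484,-.113,-.7)),("lid",(.65,-.093,-.25))):
    for w in("a","b","ab"):
        q,f=fitobj(a,b,nm,q0,w);print(nm,w,np.round(q,4),np.degrees(q[2]).round(1),round(f,1))
o=get_obs();from scipy.spatial.transform import Rotation as R
print(R.from_euler("xyz",o["tool_rot"],degrees=True).as_matrix().round(3),o["tool_pos"],o["time_s"])
E
```

```text
bat a [ 0.4842 -0.1129 -0.786 ] -45.0 41.0
bat b [ 0.5023 -0.1099 -1.1471] -65.7 1359.1
bat ab [ 0.4843 -0.1129 -0.8127] -46.6 1412.3
lid a [ 0.6484 -0.0932 -0.197 ] -11.3 35.1
lid b [ 0.65   -0.0928 -0.1096] -6.3 54.7
lid ab [ 0.6495 -0.0929 -0.1705] -9.8 97.2
[[ 0.971  0.238  0.   ]
 [ 0.238 -0.971 -0.   ]
 [-0.     0.    -1.   ]] [ 0.15439721 -0.63141922  0.22260458] 0.7
```

```bash
cat > mv.py <<'E'
import sys
from h import *
def plan(x,y,z,yaw):
    o=get_obs();p=o["tool_pos"];f=np.radians(o["tool_rot"][2]);d=np.array([x,y,z])-p
    # tilt ignored
    dx=np.cos(f)*d[0]+np.sin(f)*d[1];dy=np.sin(f)*d[0]-np.cos(f)*d[1];dz=-d[2]
    a=-((np.radians(yaw)-f+np.pi)%(2*np.pi)-np.pi)
    print("t",o["time_s"],"pos",p.round(4),"rot",o["tool_rot"].round(2),"J",o["qpos"].round(0),"F",o["force"].round(1),"w",round(o["grip_width"],4),round(o["grasp_force"],1))
    print("tool shift (now axes) m",np.round([dx,dy,dz],4),"turn z rad",round(a,4))
if __name__=="__main__": plan(*map(float,sys.argv[1:5]))
E
python3 - <<'E'
from fo import *
a,b=pickle.load(open("c0.pkl","rb"))
n=[((u+.5)/5-.5+140,(v+.5)/5-.5+130) for u,v in((695,382),(745,425),(680,517),(625,475))]
p=unproj(b,n,.064)[:,:2];print(p.mean(0),np.linalg.norm(p-np.roll(p,1,0),axis=1),np.degrees(np.arctan2(*(p[0]-p[3])[::-1])),np.degrees(np.arctan2(*(p[1]-p[2])[::-1])))
print(unproj(b,[[367,348],[313,310]],.12).round(2))
E
python3 mv.py .485 -.113 .15 143
```

```text
[ 0.48458493 -0.11450489] [0.0517559  0.02909851 0.04990082 0.03024989] -36.31290102019187 -34.891040160177354
[[ 0.22 -0.29  0.12]
 [ 0.29 -0.18  0.12]]
t 0.7 pos [ 0.1544 -0.6314  0.2226] rot [180.     0.    13.74] J [77. 18. -4. 83.  1. 79. -3.] F [-0.3 -0.3 -1. ] w 0.087 0.0
tool shift (now axes) m [ 0.4443 -0.4251  0.0726] turn z rad -2.256
```

>>> play_rows(steps=[[[0,0,-0.045,0,0,0,0.06],[0,0,-0.045,0,0,0,0.06],[0.033,-0.031,0,0,0,0,0.06],[0.033,-0.031,0,0,0,0,0.06],[0.033,-0.031,0,0,0,0,0.06],[0.033,-0.031,0,0,0,0,0.06],[0.033,-0.031,0,0,0,0,0.06],[0.033,-0.031,0,0,0,0,0.06],[0.033,-0.031,0,0,0,0,0.06],[0.033,-0.031,0,0,0,0,0.06],[0.033,-0.031,0,0,0,0,0.06],[0.033,-0.031,0,0,0,0,0.06]]])

```text
time_s: 1.9
tool_pos: [0.402, -0.2502, 0.3129]
tool_rot: [179.9, -0.0, 13.7]
force: [1.0, -0.5, 0.1]
grip_width: 0.06
grasp_force: 0.0
```

>>> play_rows(steps=[[[0,0,0,0,0,-0.14,0.06],[0,0,0,0,0,-0.14,0.06],[0,0,0,0,0,-0.14,0.06],[0,0,0,0,0,-0.14,0.06],[0,0,0,0,0,-0.14,0.06],[0,0,0,0,0,-0.14,0.06],[0,0,0,0,0,-0.14,0.06],[0,0,0,0,0,-0.14,0.06],[0,0,0,0,0,-0.14,0.06],[0,0,0,0,0,-0.14,0.06],[0,0,0,0,0,-0.14,0.06],[0,0,0,0,0,-0.14,0.06]]])

```text
time_s: 3.1
tool_pos: [0.4013, -0.2518, 0.3127]
tool_rot: [180.0, 0.0, 110.3]
force: [-0.0, -0.5, -0.1]
grip_width: 0.0603
grasp_force: 0.0
```

```bash
python3 mv.py .4845 -.1135 .12 143.7
```

```text
t 3.1 pos [ 0.4013 -0.2518  0.3127] rot [1.8000e+02 2.0000e-02 1.1033e+02] J [ 51.  -4. -21.  98.  -2.  86.  51.] F [-0.  -0.5 -0.1] w 0.0603 0.0
tool shift (now axes) m [0.1008 0.1261 0.1927] turn z rad -0.5824
```

>>> play_rows(steps=[[[0.025,0.0315,0,0,0,0,0.06],[0.025,0.0315,0,0,0,0,0.06],[0.025,0.0315,0,0,0,0,0.06],[0.0258,0.0316,0,0,0,0,0.06],[0,0,0.04,0,0,-0.1456,0.06],[0,0,0.04,0,0,-0.1456,0.06],[0,0,0.04,0,0,-0.1456,0.06],[0,0,0.04,0,0,-0.1456,0.06],[0,0,0,0,0,0,0.06],[0,0,0,0,0,0,0.06]]])

```text
time_s: 4.1
tool_pos: [0.4854, -0.114, 0.1532]
tool_rot: [180.0, -0.0, 143.2]
force: [0.3, -0.0, 0.5]
grip_width: 0.0602
grasp_force: 0.0
```

```bash
python3 mv.py .4845 -.1135 .033 143.7
python3 - <<'E'
from h import *
a=cam("scene");b=cam("top");x=b["frame"][190:250,247:307];y=a["frame"][165:225,247:307]
cv2.imwrite("pics/g1.png",cv2.resize(np.hstack([x,y])[:,:,::-1],(800,400),interpolation=cv2.INTER_CUBIC))
E
```

```text
t 4.1 pos [ 0.4854 -0.114   0.1532] rot [ 1.7999e+02 -2.0000e-02  1.4317e+02] J [ 42.   4. -33. 108.   3.  68.  61.] F [ 0.3 -0.   0.5] w 0.0602 0.0
tool shift (now axes) m [ 1.100e-03 -1.000e-04  1.202e-01] turn z rad -0.0093
```

View pics/g1.png

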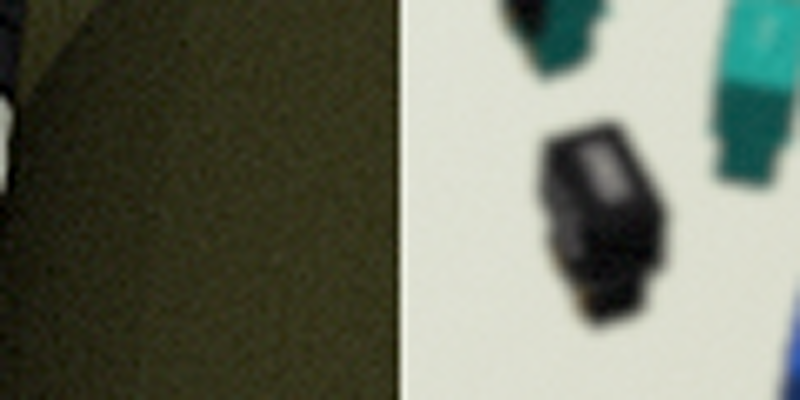

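The scene crop shows the battery undisturbed, with the gripper still above the crop. The arm blocks the top view. I'll descend and grasp.

>>> play_rows(steps=[[[0.001,0,0.035,0,0,0,0.06],[0,0,0.035,0,0,-0.009,0.06],[0,0,0.03,0,0,0,0.06],[0,0,0.02,0,0,0,0.06],[0,0,0,0,0,0,0.06],[0,0,0,0,0,0,0.02],[0,0,0,0,0,0,0.02],[0,0,0,0,0,0,0.02],[0,0,0,0,0,0,0.02],[0,0,0,0,0,0,0.02],[0,0,0,0,0,0,0.02]]], force=30)

```text
time_s: 5.3
tool_pos: [0.4852, -0.1137, 0.0334]
tool_rot: [180.0, 0.1, 143.9]
force: [-0.7, 1.0, 5.0]
grip_width: 0.032
grasp_force: 29.8
```

>>> play_rows(steps=[[[0,0,-0.04,0,0,0,0.02],[0,0,-0.04,0,0,0,0.02],[0,0,-0.04,0,0,0,0.02],[0,0,-0.04,0,0,0,0.02],[0,0,0,0,0,0,0.02],[0,0,0,0,0,0,0.02]]])

```text
time_s: 5.9
tool_pos: [0.4845, -0.1136, 0.1927]
tool_rot: [-180.0, 0.1, 143.9]
force: [-0.1, -0.7, -2.0]
grip_width: 0.0317
grasp_force: 29.8
```

```bash
python3 - <<'E'
import numpy as np
t=np.radians(-26.2);print(np.array([.4923,.1120])+.09*np.array([np.cos(t),np.sin(t)]))
E
python3 mv.py .573 .0723 .193 153.8
python3 - <<'E'
from h import *
a=cam("scene");o=get_obs()["tool_pos"];u,v=proj(a,[o])[0].astype(int);print(u,v)
save(a,"pics/g2.png",(u-50,v-50,u+50,v+50),6)
E
```

```text
[0.57305325 0.07226447]
t 5.9 pos [ 0.4845 -0.1136  0.1927] rot [-1.7999e+02  6.0000e-02  1.4387e+02] J [ 43.   2. -33. 106.   1.  72.  63.] F [-0.1 -0.7 -2. ] w 0.0317 29.8
tool shift (now axes) m [ 0.0381  0.2023 -0.0003] turn z rad -0.1733
281 150
```

View pics/g2.png

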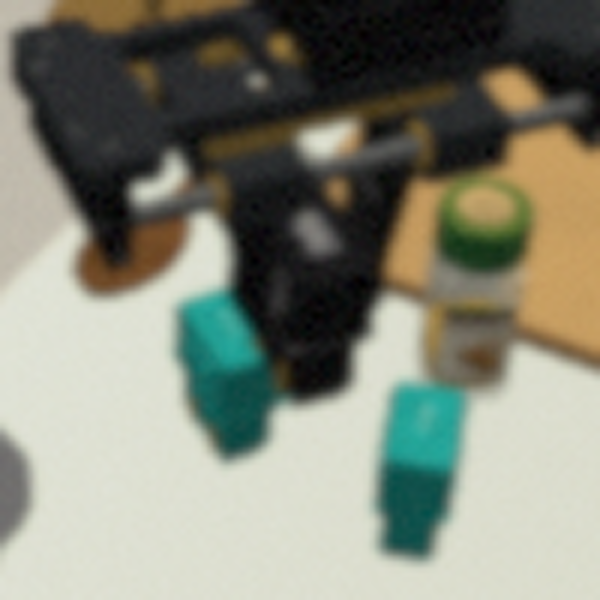

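Run:
```python
from fit import *
a=cam("scene");o=get_obs();p=o["tool_pos"];th=np.radians(o["tool_rot"][2])
P=np.vstack([box(.017,.009,0,0)[::2],box(.02,.012,.008,.008)[::2],box(.025,.016,.03,.03)[::2],box(.025,.016,.066,.066)[::2]]);P[:,2]+=p[2]-.033
u0,v0=231,100
for d in(-.005,0,.005): 
    q=P.copy();q[:,0]+=d;print(d,((proj(a,pose(q,p[0],p[1],th))-[u0,v0]+.5)*6-.5).round().astype(int).tolist())
```

```text
-0.005 [[251, 344], [296, 332], [289, 405], [335, 393], [241, 324], [302, 309], [286, 397], [348, 380], [228, 272], [310, 252], [285, 363], [369, 341], [232, 193], [317, 173], [291, 284], [379, 262]]
0 [[257, 353], [302, 341], [295, 414], [341, 402], [247, 333], [307, 317], [292, 406], [354, 389], [234, 281], [316, 260], [291, 373], [376, 350], [238, 202], [323, 182], [297, 294], [385, 271]]
0.005 [[262, 361], [307, 349], [300, 424], [347, 411], [252, 342], [313, 326], [297, 415], [360, 398], [239, 290], [322, 269], [297, 382], [382, 359], [244, 211], [329, 190], [304, 303], [392, 280]]
```

```bash
sed -i 's/t0=lab\[R,R\]/t0=np.bincount(lab[R-8:R+8,R-8:R+8].ravel(),minlength=n+1)[1:].argmax()+1/' fo.py
python3 - <<'E'
from fo import *
a,b=pickle.load(open("c0.pkl","rb"))
for nm,q0 in (("bat",(.484,-.113,-.63)),("lid",(.65,-.093,-.25))):
    for w in("a","b"):
        q,f=fitobj(a,b,nm,q0,w);print(nm,w,np.round(q,4),np.degrees(q[2]).round(1),round(f,1))
t=np.radians(143.9);q=np.array([.4852,-.1137])
for x in((.4842,-.1129),(.4873,-.114),(.48458,-.1145)): print((np.array(x)-q)@[np.cos(t),np.sin(t)])
E
```

```text
bat a [ 0.4843 -0.1131 -0.7938] -45.5 40.9
bat b [ 0.4872 -0.114  -0.6478] -37.1 15.7
lid a [ 0.6484 -0.0932 -0.197 ] -11.3 35.1
lid b [ 0.65   -0.0928 -0.1096] -6.3 54.7
0.001279346969780702
-0.0018735376633918644
2.9596642134107568e-05
```

Run:
```python
from fit import *
a=cam("scene");o=get_obs();p=o["tool_pos"];th=np.radians(o["tool_rot"][2])
org=(275,154);s=(20,24)
g=a["frame"][org[1]:org[1]+s[0],org[0]:org[0]+s[1]].astype(float);print(g.mean(2).round().astype(int))
g=g[:,:,0] ;t=np.clip((205-g)/(205-20),0,1)
W=np.ones(s);W[:,:4]=0
for dz in(-.003,0,.003):
  r=[]
  for d in np.arange(-.008,.0061,.002):
    parts=[x+[d,0,p[2]-.033+dz] for x in BAT];r.append((((render(a,parts,(p[0],p[1],th),org=org,shape=s)-t)**2)*W).sum())
  print(dz,np.round(r,1))
```

```text
[[ 16  31  36  31  28  19   7   7   8  12   3   9   6  11   8  15  29  73
  134 185 211 216 218 219]
 [ 23  25  35  23  13  15   7  10   5  13   6  13   6  15  14  18  33  73
  133 181 209 216 218 216]
 [ 22  28  23  26  21  15  15  20  15  11  14  14  16  20  22  37  59  99
  149 188 212 215 219 215]
 [ 32  19  25  19  20  22  18  21  20  18  22  24  24  27  25  60 100 142
  179 205 215 217 218 215]
 [ 35  17  22  26  32  31  32  25  25  22  21  24  24  26  49  93 142 182
  203 215 218 216 218 213]
 [ 40  22  24  25  33  37  33  36  29  16  13  17  20  24  62 117 171 204
  214 218 219 216 217 215]
 [ 47  28  32  33  29  29  25  22  21  22  18  17  17  27  73 130 183 208
  217 219 217 217 219 216]
 [ 49  41  42  40  33  16  21  14  14  15   6  13  15  28  79 140 187 212
  214 217 217 217 214 216]
 [ 50  49  48  44  35  20  17  11  11  13   5  16  15  33  86 148 191 213
  218 219 216 213 208 204]
 [ 51  53  57  50  36  23   7   9  17  13   9   8  22  42  98 158 201 216
  218 217 211 203 186 179]
 [ 51  57  63  54  32  25   9  12  13  11  11  12  28  56 112 169 205 216
  216 216 203 18
[... 361 characters left out ...]
96 201 210 216 217 217 217
  215 201 169 136 119 115]
 [110 161 199 211 207 197 195 196 201 207 213 217 217 217 217 217 217 218
  211 193 162 135 119 118]
 [114 169 206 215 216 214 216 215 215 216 218 219 217 219 217 218 217 216
  210 186 153 126 117 118]
 [117 171 208 216 217 218 217 217 218 218 218 217 219 218 216 218 217 216
  209 181 142 121 116 116]
 [126 176 206 217 218 218 218 218 217 217 219 218 218 217 217 219 216 214
  205 176 137 118 113 117]
 [146 189 209 217 217 218 218 218 218 219 217 217 218 217 218 217 216 214
  201 170 136 118 115 115]]
-0.003 [32.9 26.5 25.4 29.7 40.  52.9 68.4 84.1]
0 [42.  31.8 25.6 24.3 29.6 39.7 54.1 69.3]
0.003 [53.2 41.5 32.  25.8 25.2 30.4 41.2 55.2]
```

>>> play_rows(steps=[[[0.008,0.0403,0,0,0,0,0.02],[0.008,0.0403,0,0,0,0,0.02],[0.008,0.0403,0,0,0,0,0.02],[0.008,0.0403,0,0,0,0,0.02],[0.0077,0.0403,0,0,0,0,0.02],[0,0,0,0,0,-0.0865,0.02],[0,0,0.03,0,0,-0.0865,0.02],[0,0,0.03,0,0,0,0.02],[0,0,0,0,0,0,0.02],[0,0,0,0,0,0,0.02]]])

```text
time_s: 7.05
tool_pos: [0.5703, 0.0727, 0.1315]
tool_rot: [-179.9, -0.2, 153.8]
force: [1.1, 0.7, -0.6]
grip_width: 0.0318
grasp_force: 29.8
```

```bash
python3 mv.py .5712 .0728 .113 153.8
python3 - <<'E'
from h import *
a=cam("scene");save(a,"pics/g3.png",(160,140,280,240),6)
E
```

```text
t 7.05 pos [0.5703 0.0727 0.1315] rot [-1.7994e+02 -1.7000e-01  1.5379e+02] J [ 26.  18. -42.  99.  13.  68.  44.] F [ 1.1  0.7 -0.6] w 0.0318 29.8
tool shift (now axes) m [-0.0007  0.0005  0.0185] turn z rad -0.0001
```

View pics/g3.png

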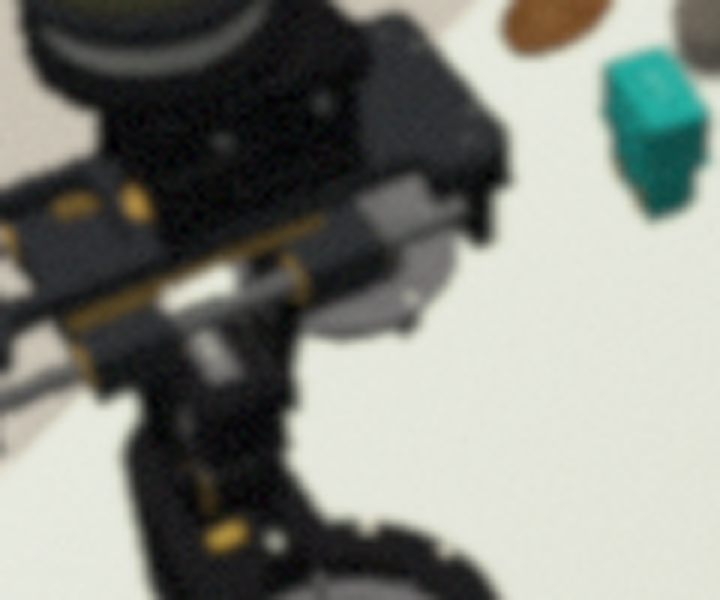

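The battery hangs above the dock well and looks aligned. I'll lower it in and watch the force.

>>> play_rows(steps=[[[-0.0005,0.0004,0.01,0,0,0,0.02],[0,0,0.008,0,0,0,0.02],[0,0,0.004,0,0,0,0.02],[0,0,0.004,0,0,0,0.02],[0,0,0.003,0,0,0,0.02],[0,0,0,0,0,0,0.02]]])

```text
time_s: 7.7
tool_pos: [0.5716, 0.0728, 0.1031]
tool_rot: [-180.0, -0.0, 153.8]
force: [-0.9, -0.2, -1.3]
grip_width: 0.0316
grasp_force: 29.8
```

>>> play_rows(steps=[[[0,0,0.004,0,0,0,0.02],[0,0,0.004,0,0,0,0.02],[0,0,0.004,0,0,0,0.02],[0,0,0.004,0,0,0,0.02],[0,0,0,0,0,0,0.02]]])

```text
time_s: 8.2
tool_pos: [0.5713, 0.0727, 0.0867]
tool_rot: [-180.0, -0.1, 153.8]
force: [-0.2, 0.5, -1.5]
grip_width: 0.0319
grasp_force: 29.8
```

>>> play_rows(steps=[[[0,0,0.003,0,0,0,0.02],[0,0,0.002,0,0,0,0.02],[0,0,0.002,0,0,0,0.02],[0,0,0,0,0,0,0.02]]])

```text
time_s: 8.6
tool_pos: [0.5719, 0.0729, 0.0814]
tool_rot: [-180.0, 0.0, 153.8]
force: [-2.3, -0.4, 3.5]
grip_width: 0.0319
grasp_force: 29.8
```

>>> play_rows(steps=[[[0,0,0.002,0,0,0,0.02],[0,0,0.002,0,0,0,0.02],[0,0,0.002,0,0,0,0.02],[0,0,0,0,0,0,0.02]]])

```text
time_s: 9.0
tool_pos: [0.5725, 0.0727, 0.0803]
tool_rot: [-179.9, 0.1, 153.8]
force: [-13.9, -4.0, 33.4]
grip_width: 0.0315
grasp_force: 30.0
```

Firm stop at TCP z 0.0805, so it is home. Release and rise.

>>> play_rows(steps=[[[0,0,-0.006,0,0,0,0.02],[0,0,0,0,0,0,0.06],[0,0,0,0,0,0,0.06],[0,0,0,0,0,0,0.06],[0,0,-0.04,0,0,0,0.06],[0,0,-0.04,0,0,0,0.06],[0,0,-0.03,0,0,0,0.06],[0,0,0,0,0,0,0.06]]])

```text
time_s: 9.8
tool_pos: [0.5745, 0.0737, 0.1948]
tool_rot: [179.8, 0.4, 153.8]
force: [1.0, -0.2, 0.1]
grip_width: 0.0596
grasp_force: 0.0
```

```bash
python3 mv.py .650 -.0935 .10 166
```

```text
t 9.8 pos [0.5745 0.0737 0.1948] rot [179.79   0.37 153.79] J [ 27.  15. -43.  95.  10.  74.  46.] F [ 1.  -0.2  0.1] w 0.0596 0.0
tool shift (now axes) m [-0.1415 -0.1166  0.0948] turn z rad -0.213
```

>>> play_rows(steps=[[[-0.0283,-0.0233,0,0,0,0,0.06],[-0.0283,-0.0233,0,0,0,0,0.06],[-0.0283,-0.0233,0,0,0,0,0.06],[-0.0283,-0.0233,0,0,0,0,0.06],[-0.0283,-0.0233,0,0,0,0,0.06],[0,0,0,0,0,-0.1065,0.06],[0,0,0.03,0,0,-0.1065,0.06],[0,0,0.03,0,0,0,0.06],[0,0,0.03,0,0,0,0.06],[0,0,0,0,0,0,0.06],[0,0,0,0,0,0,0.06]]])

```text
time_s: 10.9
tool_pos: [0.6467, -0.094, 0.0996]
tool_rot: [180.0, -0.1, 166.0]
force: [0.6, 0.6, 0.5]
grip_width: 0.0599
grasp_force: 0.0
```

```bash
python3 mv.py .650 -.0935 .028 166
python3 - <<'E'
from fo import *
a=cam("scene");b=cam("top")
x=a["frame"][130:230,180:280];y=b["frame"][100:200,220:320]
cv2.imwrite("pics/g4.png",cv2.resize(np.hstack([x,y])[:,:,::-1],(800,400),interpolation=cv2.INTER_CUBIC))
E
```

```text
t 10.9 pos [ 0.6467 -0.094   0.0996] rot [ 1.7999e+02 -1.3000e-01  1.6601e+02] J [ 35.  28. -38.  90.  18.  68.  69.] F [0.6 0.6 0.5] w 0.0599 0.0
tool shift (now axes) m [-0.0031  0.0013  0.0716] turn z rad 0.0001
```

View pics/g4.png

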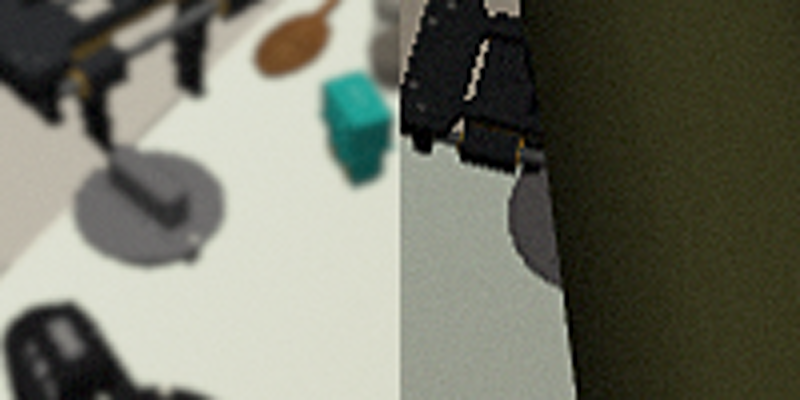

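Battery seated in the dock. The fingers hang over the lid bar at scene (218,180). I'll descend and grip.

>>> play_rows(steps=[[[-0.003,0.0013,0.03,0,0,0,0.06],[0,0,0.025,0,0,0,0.06],[0,0,0.01,0,0,0,0.06],[0,0,0.0055,0,0,0,0.06],[0,0,0,0,0,0,0.06],[0,0,0,0,0,0,0.01],[0,0,0,0,0,0,0.01],[0,0,0,0,0,0,0.01],[0,0,0,0,0,0,0.01],[0,0,0,0,0,0,0.01],[0,0,0,0,0,0,0.01],[0,0,0,0,0,0,0.01]]], force=45)

```text
time_s: 12.2
tool_pos: [0.6506, -0.0936, 0.0301]
tool_rot: [180.0, 0.0, 166.0]
force: [-0.7, -0.5, 0.9]
grip_width: 0.0199
grasp_force: 45.0
```

>>> play_rows(steps=[[[0,0,-0.04,0,0,0,0.01],[0,0,-0.04,0,0,0,0.01],[0,0,-0.04,0,0,0,0.01],[0,0,-0.04,0,0,0,0.01],[0,0,0,0,0,0,0.01],[0,0,0,0,0,0,0.01]]])

```text
time_s: 12.8
tool_pos: [0.6509, -0.0936, 0.1908]
tool_rot: [-180.0, 0.1, 166.0]
force: [0.3, -1.0, -2.2]
grip_width: 0.0202
grasp_force: 45.0
```

```bash
python3 mv.py .4923 .1115 .175 153.8
python3 - <<'E'
from fo import *
a=cam("scene");o=get_obs();p=o["tool_pos"];th=np.radians(o["tool_rot"][2])
pickle.dump((a,o),open("c5.pkl","wb"))
# expected lid outline bbox in scene
x=a["frame"];u,v=proj(a,[p])[0].astype(int);print(u,v)
f=x[v-40:v+50,u-60:u+60];cv2.imwrite("pics/g5.png",cv2.resize(np.ascontiguousarray(f[:,:,::-1]),None,fx=6,fy=6,interpolation=cv2.INTER_CUBIC))
P=np.vstack([cyl(.0485,.02,.0255)]);P[:,2]+=p[2]-.028
for d in(-.004,0,.004):
    q=P.copy();q[:,0]+=d;w=(proj(a,pose(q,p[0],p[1],th))-[u-60,v-40]+.5)*6;print(d,w.min(0).round(),w.max(0).round())
E
```

```text
t 12.8 pos [ 0.6509 -0.0936  0.1908] rot [-1.7998e+02  9.0000e-02  1.6600e+02] J [ 35.  25. -39.  83.  16.  77.  71.] F [ 0.3 -1.  -2.2] w 0.0202 45.0
tool shift (now axes) m [0.2035 0.1607 0.0158] turn z rad 0.2129
211 128
-0.004 [230. 168.] [492. 345.]
0 [236. 173.] [499. 351.]
0.004 [243. 177.] [506. 356.]
```

View pics/g5.png

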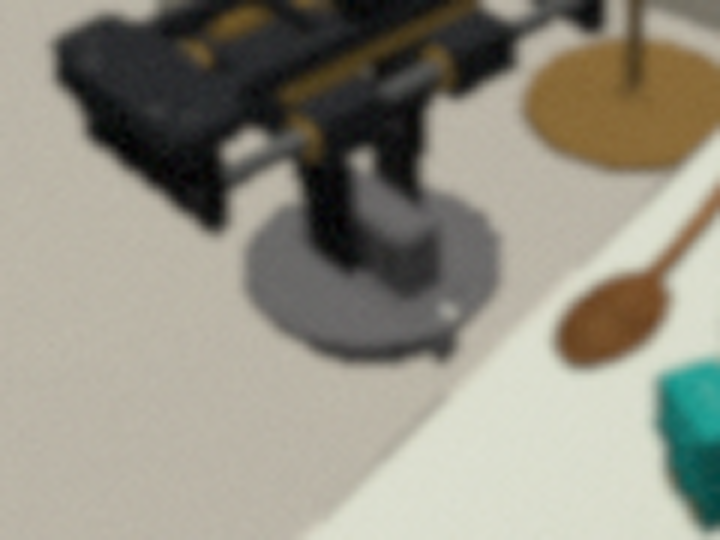

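>>> play_rows(steps=[[[0.0339,0.0268,0,0,0,0,0.01],[0.0339,0.0268,0,0,0,0,0.01],[0.0339,0.0268,0,0,0,0,0.01],[0.0339,0.0268,0,0,0,0,0.01],[0.0339,0.0268,0,0,0,0,0.01],[0.034,0.0267,0,0,0,0,0.01],[0,0,0.015,0,0,0.1065,0.01],[0,0,0.015,0,0,0.1065,0.01],[0,0,0.015,0,0,0,0.01],[0,0,0,0,0,0,0.01],[0,0,0,0,0,0,0.01]]])

```text
time_s: 13.95
tool_pos: [0.4915, 0.1112, 0.1442]
tool_rot: [-180.0, -0.1, 153.9]
force: [0.0, 0.5, -0.9]
grip_width: 0.0195
grasp_force: 45.0
```

```bash
python3 mv.py .4923 .1115 .137 153.8
python3 - <<'E'
from h import *
a=cam("scene");save(a,"pics/g6.png",(165,170,265,260),6)
o=get_obs();p=o["tool_pos"];th=np.radians(o["tool_rot"][2])
u=np.array([-np.cos(th),-np.sin(th),0])
for q in (p+u*.0485+[0,0,-.0301+.0255],p-u*.0485+[0,0,-.0301+.0255],np.array([.4923,.1115,.104])+.0517*np.r_[np.cos(np.radians(-26.2)),np.sin(np.radians(-26.2)),0],np.array([.4923,.1115,.104])-.0517*np.r_[np.cos(np.radians(-26.2)),np.sin(np.radians(-26.2)),0]): print(((proj(a,[q])[0]-[165,170]+.5)*6).round())
E
```

```text
t 13.95 pos [0.4915 0.1112 0.1442] rot [-1.7997e+02 -1.2000e-01  1.5387e+02] J [ 30.   8. -48. 108.   6.  67.  43.] F [ 0.   0.5 -0.9] w 0.0195 45.0
tool shift (now axes) m [-0.0006  0.0006  0.0072] turn z rad 0.0012
[236. 301.]
[381. 523.]
[241. 360.]
[390. 593.]
```

View pics/g6.png

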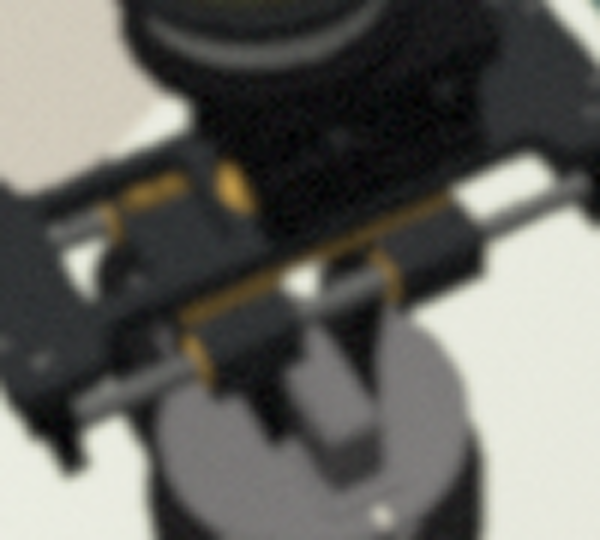

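The lid is centred over the collar, with its mark at crop (381,515) where predicted. I'll lower it gently.

>>> play_rows(steps=[[[-0.0005,0.0005,0.006,0,0,0,0.01],[0,0,0.003,0,0,0,0.01],[0,0,0.002,0,0,0,0.01],[0,0,0.002,0,0,0,0.01],[0,0,0.002,0,0,0,0.01],[0,0,0,0,0,0,0.01]]])

```text
time_s: 14.6
tool_pos: [0.4925, 0.1117, 0.1298]
tool_rot: [-180.0, -0.0, 153.8]
force: [-0.3, -0.2, -1.4]
grip_width: 0.0194
grasp_force: 45.0
```

>>> play_rows(steps=[[[0,0,0.003,0,0,0,0.01],[0,0,0.003,0,0,0,0.01],[0,0,0.003,0,0,0,0.01],[0,0,0.003,0,0,0,0.01],[0,0,0,0,0,0,0.01]]])

```text
time_s: 15.1
tool_pos: [0.4923, 0.1117, 0.1175]
tool_rot: [-180.0, -0.0, 153.8]
force: [-0.2, -0.1, -1.7]
grip_width: 0.0195
grasp_force: 45.0
```

>>> play_rows(steps=[[[0,0,0.002,0,0,0,0.01],[0,0,0.002,0,0,0,0.01],[0,0,0.001,0,0,0,0.01],[0,0,0,0,0,0,0.01],[0,0,0,0,0,0,0.01]]])

```text
time_s: 15.6
tool_pos: [0.4928, 0.1118, 0.114]
tool_rot: [-180.0, 0.0, 153.8]
force: [-3.3, -0.5, 6.7]
grip_width: 0.0196
grasp_force: 45.0
```

Flush at TCP z 0.114, as predicted. I'll twist clockwise at full grip.

>>> play_rows(steps=[[[0,0,0,0,0,0,0.01],[0,0,0,0,0,0,0.01],[0,0,0,0,0,0.08,0.01],[0,0,0,0,0,0.08,0.01],[0,0,0,0,0,0.08,0.01],[0,0,0,0,0,0.08,0.01],[0,0,0,0,0,0.08,0.01],[0,0,0,0,0,0.08,0.01],[0,0,0,0,0,0.08,0.01],[0,0,0,0,0,0.05,0.01],[0,0,0,0,0,0,0.01],[0,0,0,0,0,0,0.01]]], force=60)

```text
time_s: 16.8
tool_pos: [0.4925, 0.1112, 0.114]
tool_rot: [-179.9, 0.1, 118.8]
force: [-3.4, -2.3, 8.0]
grip_width: 0.0191
grasp_force: 60.0
```

```bash
python3 mv.py .4923 .1115 .114 118.3
python3 - <<'E'
from h import *
print(get_obs()["wrist_torque"])
a=cam("scene");b=cam("top")
x=a["frame"][185:265,170:260];y=b["frame"][150:230,140:230]
cv2.imwrite("pics/g7.png",cv2.resize(np.hstack([x,y])[:,:,::-1],(800,356),interpolation=cv2.INTER_CUBIC))
for r in(.4,.55,.7):
  an=np.radians(-26.2+180)-r-.06
  print(r,((proj(a,[[.4923+.046*np.cos(an),.1115+.046*np.sin(an),.1095]])[0]-[170,185]+.5)*800/180).round())
E
```

```text
t 16.8 pos [0.4925 0.1112 0.114 ] rot [-1.7993e+02  7.0000e-02  1.1885e+02] J [ 25.   9. -44. 110.   7.  64.   7.] F [-3.4 -2.3  8. ] w 0.0191 60.0
tool shift (now axes) m [ 0.0004 -0.0001 -0.    ] turn z rad 0.0095
[-0.3764612   0.63213488  0.09107622]
0.4 [211. 369.]
0.55 [194. 369.]
0.7 [178. 367.]
```

View pics/g7.png

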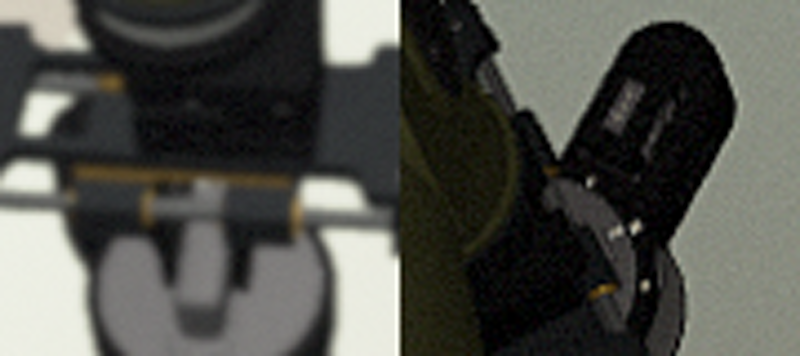

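Run:
```python
from fit import *
b=cam("top")
for s,z,rr in ((617,232),.1095,.0475),((633,228),.104,.0517),((591,182),.104,.0517):
    p=blob(b,(140+(s[0]-400)*.225-.4,150+s[1]*.225-.4),1);q=unproj(b,p,z)[0,:2]-[.4923,.1120];print(p,np.linalg.norm(q),np.degrees(np.arctan2(q[1],q[0])))
o=get_obs();print(o["time_s"],o["wrist_torque"],o["tool_rot"],o["grasp_force"])
```

```text
[188.89719626 201.28971963] 0.04489437320565034 -60.222241342399066
[192.4120603  200.61306533] 0.05184165789357061 -61.305975366917814
[182.06650246 190.50985222] 0.0517100977082322 -25.60135340469434
16.95 [-0.37291626  0.660945    0.09296791] [-1.79933354e+02  7.01423595e-02  1.18843841e+02] 60.009459257125854
```

The lid mark is 34.6° clockwise of the slot, so the ring is at about 0.54 rad. Grip is 60 N, the lid is flush and the battery is home. I'm handing in.

```bash
python3 -c "
from cell import *
print(sign_off())"
```

```text
the job is handed in; nothing more can be done
None
```

I handed the job in at about 17 s with the battery fully home in its dock and the lid flush, gripped at 60 N and held at the pulse position (ring about 0.54 rad by my camera estimate); I kept clear of the shaker and jar, and sign-off returned no verdict.

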